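# Meter one cleaning tablet into the jar

### The arm

A 6-joint arm with a two-finger parallel gripper is mounted at the origin on the work surface. World frame = base frame: x ahead of the robot, y to its left, z up, the work surface at z = 0. Lengths are in m, angles in rad, forces in N, time in s.
With the tool pointing down it reaches from about 0.275 to 0.85 m from the base axis. Payload 19 kg.
Tool frame: the origin (TCP) lies at the very end of the fingers, on their centre line; the grasp point (between the pads) lies 19 mm behind it; z points along the fingers, y is the line along which they close (so a half turn about z gives the same grasp; the last joint's range is limited). The gripper opens to 85 mm and grips with 20 to 120 N. Pads are 22 mm wide; open, the fingers measure 114 mm over their backs; the gripper's body (76 mm by 85 mm) begins 54 mm behind the grasp point. The pads swing forward as they close: fully open they stand 13 mm farther back than shut.
Start: joints at [1.151, 0.15, 1.437, -0, 1.554, -0.134], TCP at [0.162, 0.552, 0.231] pointing down, gripper open.
Joint ranges: [-2.8, 2.8], [-0.68, 2.1], [0.12, 2.68], [-1.39, 4.53], [0.16, 2.79], [-2.81, 2.81]. Speed limits (rad/s): [1.89, 1.89, 2.22, 3.01, 3.01, 3.01].

### API

Orientations are given as a rotation vector (axis times angle).
In Python, from bench import bot, cams gives the robot as it stands. The module is installed in compiled form; this text tells all that it offers.
- The arm moves only by the tool drive_tool, never from a script. Its argument "deltas" is a list of rows, each an object of numbers: "dx", "dy", "dz": the shift along the tool's x, y, z in m; "ax", "ay", "az": the turn, a rotation vector about the tool's x, y, z in rad. In form: [{"dx": .., "dy": .., "dz": .., "ax": .., "ay": .., "az": ..}, ...]. A call has 1 to 5 rows; each row shifts and turns the commanded pose from where the row before left it, along the tool's axes as they then stand; what a row does not reach is not made up. A row lasts 1/12 s, in which the tool goes at most 41.7 mm and 7.16 degrees, less where a joint would pass 70% of its speed; a pose out of reach is approached as far as the arm can. A call with a gripper value outside its range is refused whole. "fingers" is the gripper command: -1 is fully open, 1 is shut, values between are in proportion, set as the call begins (left out, the last holds). The fingers move at their own pace and stop on an object; "newtons" is the grip in N (left out, the last holds). Time passes only in rows, so rows that do not move let the fingers close. It gives the time, the measured TCP pose, the force, the opening and the grip force at its end, in the units of the state.
- bot.get_obs(): the state, without advancing time (a new reading comes with each control period).
- cams.camera(name): name is "side" or "top" or "wrist"; returns a dict with "color" (420x560x3 uint8, red, green, blue), "fx", "fy", "cx", "cy" (pixels), "rvec" (rotation vector, rad) and "tvec" (3), from world to camera coordinates, as OpenCV has them; the wrist camera has in their place "hand_eye" (4x4, takes a point from camera to tool coordinates, whose origin is the TCP and whose axes are the flange's). Camera axes: x right, y down, z forward; pixel columns grow to the right and rows downward; lengths in m; the calibration is good to about 2 mm. The wrist camera is an equidistant fisheye: a pixel r from the principal point sees the ray r / f radians off the axis. A picture is of the moment at which its call begins: read the wrist's pose just before it. There is no depth.
- bot.hand_in(): hands the job in; it is judged then, once.
The state is a dict: "clock": time; "q": joint angles; "qvel": joint speeds; "effort": joint torques, N m; "position": TCP position; "orientation": TCP orientation; "wrist_force": force on the tool from outside, world axes, zero at the start; "wrist_torque": the same for the moment, N m; "gripper_width": opening from 0.0 (shut) to 1.0 (fully open); "finger_force": force on a finger pad.
Only numpy, scipy, OpenCV 4.12 (cv2) and the standard library are available. Lean on these libraries where they do the work, as an engineer would, in place of code of your own. Each camera call takes 0.05 s, during which the arm holds its last target. There are 200 camera calls.

### The job

Stand the open green glass jar upright on the yellow round spot under the chute of the tablet dispenser and let go of it. Then press the dispenser's leaning red plunger right down to its stop so that a green cleaning tablet drops into the jar, and let the plunger spring fully back up. Do not touch the tablet or lift the jar away afterwards, and leave the two bottles and the bottle opener where they are.

Things in the scene. Friction and masses are not known exactly. Their poses are not given: they have to be found in the camera images.
- dispenser: Tablet dispenser, fixed: white housing, clear magazine of green tablets, steel chute, red plunger. Origin on the table, z up, -x its front, turned about the vertical. Foot x -65 to 85, y -9 to 101 mm; housing 134 mm high. A full plunger stroke pushes one tablet along the lane (towards -y); it tips into the chute only in the last tenth of the stroke and slides down into the jar.
- magazine (a point): Middle of the magazine's front face, 93 mm wide, from 160 to 313 mm above the table, at x = 5 mm in the dispenser's frame (the magazine is 70 mm deep behind it). It stands right behind the plunger, so an upright gripper's body would strike it: come along the plunger's own leaning axis.
- pad (a point): Centre, at table height (z = 0), of the flat yellow round spot (84 mm across, level with the table) where the jar must stand; at x = 50, y = -83 mm in the dispenser's frame. The chute comes from the dispenser's +y side; its lip ends 20 mm short of this centre.
- chute_lip (a point): Middle of the chute's lower end, 111 mm up; underside 107 mm up, 7 mm above the standing jar's rim. Chute 36 mm wide (x), cheeks 6 mm high, rising 25 degrees towards the dispenser's +y. It overhangs the rim of a jar on the spot by 12 mm: bring the jar in low (lifted under 6 mm), from the -y side, in the dispenser's +y. A gripper holding it from above within 20 mm of its rim clears the chute.
- plunger (a joint): Stroke of the red plunger: 0 m is fully up, 0.030 m is on its stop. Spring about 3.5 N at the top and 11 N at the stop; it returns by itself. A push of 14 N against the knob means that it is on the stop.
- knob_face (a point): Centre of the outer, flat face of the red plunger knob (38 mm across, 12 mm thick); moves with the plunger. At rest at x = -35, y = 40, z = 195 mm in the dispenser's frame. Its z axis is the plunger's axis and points out of the knob, leaning 35 degrees from vertical towards the dispenser's front (-x); press along minus this z.
- jar_center (a point): Centre, half-way up, of the open green glass jar without lid: straight round wall, 64 mm outside diameter, 57 mm inside, 100 mm high, z up, 200 g. It starts upright on the table, 50 mm above which this point lies.
- jar: The same jar; origin at the centre of its underside.
- tablet_center (a point): Centre of the loose green tablet (26 mm across, 14 mm thick, 12 g) that waits in the lane under the magazine. Not to be touched by the robot.
- tablet: The same tablet; origin at the centre of its underside.
- bottle_a_center (a point): Bystander: clear glass bottle, 68 mm across, 240 mm high, standing; point half-way up, on its axis.
- bottle_b_center (a point): Bystander: second clear glass bottle, the same.
- opener_center (a point): Bystander: bottle opener lying flat, 155 mm long along its x, 34 mm wide, 16 mm thick, wooden handle and steel head; point in the handle, 8 mm above the table.

How it is judged:
By the outcome, as a careful person would: the job done as asked, in the order asked, and still so for the second after the job is handed in, with the robot touching nothing.
It also fails if it takes over 54 s, if anything falls off the work surface, if the arm or the gripper's body presses on something with over 40 N, if the wrist force passes 120 N, or if a joint passes its speed limit or range.

## Working session

There is one attempt and no reset: what is moved stays moved. The work goes in short steps, Python scripts to look and compute and a tool call to move; the robot and the scene stay as the last step left them, time stands still between calls to the robot, and variables do not carry over. Pictures are saved under pics/ and viewed, at most 10 in all, crops included, and the job is handed in when it is done.

Besides the shell and the picture viewer there is one more tool, called after "Request:" as name(argument=value, ...) on one line, values as JSON. drive_tool: Moves the arm, as the interface text tells. Its arguments: {"type":"object","properties":{"deltas":{"type":"array"},"fingers":{"type":"number"},"newtons":{"type":"number"}},"required":["deltas"]}

```bash
mkdir -p pics; python3 - <<'E'
from bench import bot,cams
import cv2,numpy as np,pickle
o=bot.get_obs();print(o)
d={}
for n in("side","top","wrist"):
    c=cams.camera(n);d[n]=c;print(n,{k:v for k,v in c.items() if k!="color"})
    cv2.imwrite(f"pics/{n}0.png",c["color"][...,::-1])
pickle.dump((o,d),open("c0.pkl","wb"))
E
```

```text
{'clock': 0.0, 'q': array([ 1.15101077e+00,  1.50967498e-01,  1.43801665e+00,  4.75717018e-05,
        1.55377003e+00, -1.33999796e-01]), 'qvel': array([-0.00095092,  0.00096197,  0.00100244,  0.00148058, -0.00137609,
        0.00028126]), 'effort': array([-4.88311616e-05, -7.13068056e+01, -5.70866060e+01, -6.55363397e-05,
        8.67197552e-03,  3.13468718e-07]), 'position': array([0.16200773, 0.55146337, 0.23069315]), 'orientation': array([-4.47334604e-01, -3.10921385e+00,  1.73439741e-03]), 'wrist_force': array([ 0.46947467,  0.75086855, -0.10278571]), 'wrist_torque': array([-0.02021911, -0.01544814, -0.05748625]), 'finger_force': 0.0, 'gripper_width': 0.9969221994628871}
side {'fx': 507.04653128035676, 'fy': 507.04653128035676, 'cx': 280.5225654820499, 'cy': 206.5387820761702, 'rvec': array([ 2.14051673, -0.638191  ,  0.31269979]), 'tvec': array([-0.48330816,  0.33263638,  0.87791941])}
top {'fx': 468.8338821405161, 'fy': 468.8338821405161, 'cx': 282.81390332171645, 'cy': 211.04056937164728, 'rvec': array([ 2.21430428, -2.15955793,  0.0897714 ]), 'tvec': array([0.00948572, 0.59832888, 1.35654884])}
wrist {'fx': 325.19226210127806, 'fy': 325.19226210127806, 'cx': 280.72041816039825, 'cy': 210.78829963668426, 'hand_eye': array([[ 1.73863415e-04, -9.59018191e-01, -2.83344455e-01,
         7.19886499e-02],
       [ 9.99999826e-01,  7.20205493e-06,  5.89235048e-04,
        -1.75603223e-05],
       [-5.63046467e-04, -2.83344508e-01,  9.59018025e-01,
        -1.41888110e-01],
       [ 0.00000000e+00,  0.00000000e+00,  0.00000000e+00,
         1.00000000e+00]])}
```

View pics/side0.png

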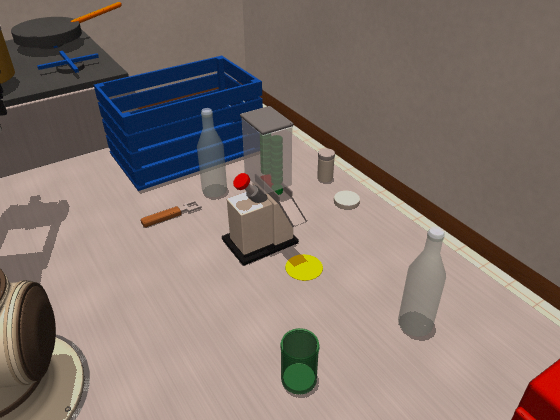

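View pics/top0.png

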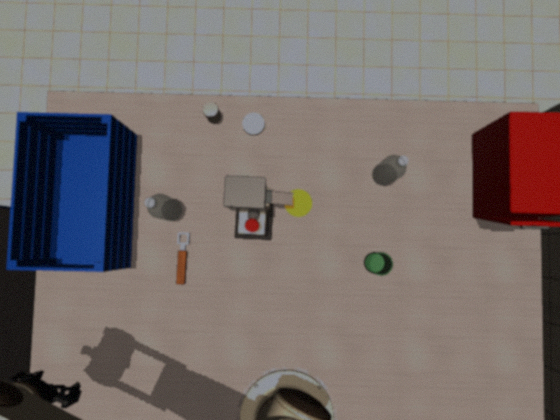

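The side view shows the jar at (299,360), the yellow pad at (304,267) and the knob at (242,181). In the top view the jar is at (376,263), the pad at (298,203) and the knob at (252,225). Next I segment these and triangulate.

```bash
cat >h.py <<'E'
import numpy as np,cv2
from scipy.optimize import least_squares
from scipy.spatial.transform import Rotation as R
def proj(c,P):
    P=np.atleast_2d(P).astype(float)
    K=np.array([[c["fx"],0,c["cx"]],[0,c["fy"],c["cy"]],[0,0,1]])
    return cv2.projectPoints(P,c["rvec"],c["tvec"],K,None)[0][:,0]
def ray(c,uv):
    Rm=R.from_rotvec(c["rvec"]).as_matrix()
    d=Rm.T@np.array([(uv[0]-c["cx"])/c["fx"],(uv[1]-c["cy"])/c["fy"],1]);return -Rm.T@c["tvec"],d/np.linalg.norm(d)
def onz(c,uv,z):
    o,d=ray(c,uv);return o+d*(z-o[2])/d[2]
def tri(rs):
    A=sum(np.eye(3)-np.outer(d,d) for o,d in rs);b=sum((np.eye(3)-np.outer(d,d))@o for o,d in rs);return np.linalg.solve(A,b)
def hsv(c,lo,hi,box):
    m=cv2.inRange(cv2.cvtColor(c["color"],cv2.COLOR_RGB2HSV),lo,hi);k=np.zeros_like(m);u0,u1,v0,v1=box;k[v0:v1,u0:u1]=m[v0:v1,u0:u1];
    n,l,s,cc=cv2.connectedComponentsWithStats(k);i=1+np.argmax(s[1:,4]);return l==i,s[i],cc[i]
E
python3 - <<'E'
import pickle;from h import *
o,d=pickle.load(open("c0.pkl","rb"));s,t=d["side"],d["top"]
r={}
for n,c,bs in(("side",s,dict(pad=(275,335,245,290),knob=(228,256,168,195),jar=(270,330,320,405))),("top",t,dict(pad=(280,320,185,220),knob=(240,265,215,235),jar=(355,400,245,285)))):
    for k,b in bs.items():
        lo,hi={"pad":((22,120,60),(34,255,255)),"knob":((0,150,60),(8,255,255)),"jar":((45,80,20),(85,255,255))}[k]
        m,st,cc=hsv(c,lo,hi,b);p=np.argwhere(m)[:,::-1].astype(np.float32)
        e=cv2.fitEllipse(cv2.convexHull(p));r[n,k]=e[0];print(n,k,st,cc,e)
for k in("pad","knob"): print(k,tri([ray(s,r["side",k]),ray(t,r["top",k])]), onz(s,r["side",k],0),onz(t,r["top",k],0))
E
python3 - <<'E'
import cv2
a=cv2.imread("pics/side0.png")[160:410,200:350];b=cv2.imread("pics/top0.png")[165:290,215:405]
a=cv2.resize(a,None,fx=2.3,fy=2.3,interpolation=2);b=cv2.resize(b,None,fx=2.3,fy=2.3,interpolation=2)
import numpy as np
o=np.zeros((600,800,3),'u1');o[:a.shape[0],:a.shape[1]]=a;o[:b.shape[0],350:350+b.shape[1]]=b
w=cv2.imread("pics/wrist0.png");w=cv2.resize(w,(400,300));o[300:,400:]=w;cv2.imwrite("pics/m0.png",o)
E
```

```text
side pad [285 254  38  27 788] [303.65609137 267.08756345] ((303.6839904785156, 267.07464599609375), (25.946245193481445, 37.828399658203125), 91.14572143554688)
side knob [233 173  17  17 214] [241.21495327 181.06074766] ((241.1945037841797, 181.14793395996094), (14.937174797058105, 17.538686752319336), 42.08898162841797)
side jar [ 280  329   39   65 2122] [299.07634307 360.42554194] ((298.8769226074219, 360.39520263671875), (43.531822204589844, 67.43698120117188), 0.7396940588951111)
top pad [286 189  26  28 476] [299.94957983 203.20168067] ((298.14227294921875, 202.57485961914062), (26.38361358642578, 27.032058715820312), 15.129864692687988)
top knob [246 219  13  12 129] [251.9379845  224.59689922] ((251.88522338867188, 224.58050537109375), (12.339672088623047, 13.055105209350586), 106.09882354736328)
top jar [365 253  27  21 383] [376.65796345 262.62402089] ((378.1518249511719, 262.8470764160156), (20.740642547607422, 27.294763565063477), 100.76947021484375)
pad [ 6.25711003e-01 -2.06901134e-02  5.42801731e-04] [ 0.62565987 -0.0200521   0.        ] [ 0.62612783 -0.02092979  0.        ]
knob [0.54769365 0.1046232  0.19089848] [0.67830497 0.35645597 0.        ] [0.55677448 0.11545911 0.        ]
```

View pics/m0.png

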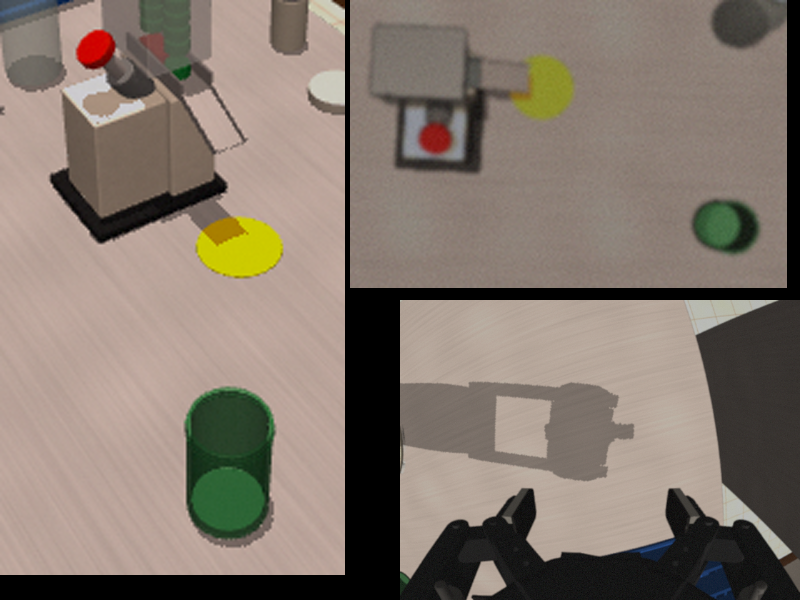

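```bash
python3 - <<'E'
import pickle;from h import *
o,d=pickle.load(open("c0.pkl","rb"));s,t=d["side"],d["top"]
a=np.linspace(0,2*np.pi,73);C=np.c_[np.cos(a),np.sin(a),0*a]
def bb(c,P): u=proj(c,P);return np.r_[u.min(0),u.max(0)]
bs=np.array([280,329,319,394])-.5;bt=np.array([365,253,392,274])-.5
def J(p,z):return np.vstack([C*.032+[*p,z],C*.032+[*p,z+.1]])
def f(p):return np.r_[bb(s,J(p[:2],p[2]))-bs,bb(t,J(p[:2],p[2]))-bt]
for S in([0,1],[0],[1]):
    r=least_squares(lambda p:np.r_[f(np.r_[p,0])[:4] if 0 in S else [],f(np.r_[p,0])[4:] if 1 in S else []],[.5,-.15]);print("jar",S,r.x,r.fun.round(1))
r=least_squares(f,[.5,-.15,0]);print("free z",r.x)
ax=np.array([-np.sin(np.radians(35)),0,np.cos(np.radians(35))])
ks=np.array([233,173,250,190])-.5;kt=np.array([246,219,259,231])-.5
B=R.from_rotvec([0,np.radians(-35),0])
cap=np.vstack([B.apply(C*.019),B.apply(C*.019)-ax*.012])+[-.035,.04,.195]
def g(p,full=False):
    Rz=R.from_euler('z',p[2]);w=lambda P:Rz.apply(P)+[p[0],p[1],p[3] if len(p)>3 else 0]
    pad=w(np.array([[.05,-.083,0]]));K=w(cap)
    return np.r_[3*(proj(s,pad)[0]-[303.68,267.07]),3*(proj(t,pad)[0]-[298.14,202.57]),bb(s,K)-ks,bb(t,K)-kt]
for x0 in([.58,.06,0],[.58,.06,0,0]):
    r=least_squares(g,x0);p=r.x;print("disp",p,np.degrees(p[2]),r.fun.round(1));Rz=R.from_euler('z',p[2])
    print("pad",Rz.apply([.05,-.083,0])+[p[0],p[1],0],"knob",Rz.apply([-.035,.04,.195])+[p[0],p[1],0],"axis",Rz.apply(ax))
E
```

```text
jar [0, 1] [ 0.45309194 -0.24865086] [ 0.8 -1.   0.1  0.8 -1.8 -0.8  0.9  2. ]
jar [0] [ 0.45237517 -0.24834736] [ 0.3 -0.9 -0.3  0.9]
jar [1] [ 0.45506447 -0.24972788] [-1.4 -1.4  1.3  1.3]
free z [ 0.45333788 -0.248349   -0.00094831]
disp [ 0.5781485   0.06404068 -0.02849886] -1.6328644397832404 [ 0.4  0.2 -0.6  0.4 -0.1 -0.3  1.1  1.1 -1.4 -1.2  0.7  1.8]
pad [ 0.62576312 -0.02035037  0.        ] knob [0.54430252 0.10502176 0.195     ] axis [-0.57334353  0.01634406  0.81915204]
disp [ 0.57793358  0.06375203 -0.02875826  0.00075186] -1.6477267020223094 [ 0.4 -0.2 -0.3  0.5 -0.1 -0.5  1.1  0.9 -1.4 -1.1  0.8  1.9]
pad [ 0.6255263  -0.02065137  0.        ] knob [0.54409823 0.10474189 0.195     ] axis [-0.57333927  0.01649278  0.81915204]
```

```bash
cat >>h.py <<'E'
YAW=-0.0285
def Rdown(): # tool z down, y along dispenser x
    y=np.array([np.cos(YAW),np.sin(YAW),0]);z=np.array([0,0,-1.]);return R.from_matrix(np.c_[np.cross(y,z),y,z])
def need(o,p,Rt=None):
    Rc=R.from_rotvec(o["orientation"]);d=Rc.inv().apply(np.array(p)-o["position"]);s="shift(tool) "+str(d.round(4))
    if Rt is not None: s+=" turn "+str((Rc.inv()*Rt).as_rotvec().round(4))
    print(s," |d|",np.linalg.norm(d).round(4))
E
python3 - <<'E'
import pickle;from h import *
from bench import bot
o,d=pickle.load(open("c0.pkl","rb"));s,t=d["side"],d["top"]
need(bot.get_obs(),[.4528,-.2485,.20],Rdown())
print(onz(s,(417,325),0),onz(t,(383,173),0))
print("opener",onz(t,(181,260),0),"botA",onz(t,(172,209),0))
E
```

```text
shift(tool) [-0.5045 -0.6856  0.0314] turn [-8.0000e-04  5.0000e-04  1.3135e+00]  |d| 0.8518
[ 7.18064309e-01 -2.77809538e-01  1.11022302e-16] [ 0.72207446 -0.27453003  0.        ]
opener [0.44665576 0.32198434 0.        ] botA [0.5972855  0.35495567 0.        ]
```

Request:
drive_tool(deltas=[{"az":0.12},{"az":0.12},{"az":0.12},{"az":0.12},{"az":0.12}], fingers=-1)

```text
$.deltas[0]: bad value
```

Request:
drive_tool(deltas=[{"az":0.12},{"az":0.12},{"az":0.12},{"az":0.12},{"az":0.12}])

```text
$.deltas[0]: bad value
```

Request:
drive_tool(deltas=[{"az":0.112},{"az":0}])

```text
$.deltas[0]: bad value
```

```bash
python3 - <<'E'
from h import *
from bench import bot
o=bot.get_obs();print(o["q"].round(3),o["position"],o["clock"]);need(o,[.4528,-.2485,.20],Rdown())
E
```

```text
[ 1.151  0.151  1.438 -0.     1.554 -0.134] [0.16203025 0.55151287 0.23087783] 0.15
shift(tool) [-0.5045 -0.6856  0.0314] turn [-8.0000e-04  5.0000e-04  1.3135e+00]  |d| 0.8518
```

Request:
drive_tool(deltas=[{"dx":0,"dy":0,"dz":0,"ax":0,"ay":0,"az":0.12},{"dx":0,"dy":0,"dz":0,"ax":0,"ay":0,"az":0.12},{"dx":0,"dy":0,"dz":0,"ax":0,"ay":0,"az":0.12},{"dx":0,"dy":0,"dz":0,"ax":0,"ay":0,"az":0.12},{"dx":0,"dy":0,"dz":0,"ax":0,"ay":0,"az":0.12}], fingers=-1)

```text
clock: 0.57
position: [0.1621, 0.5515, 0.231]
orientation: [1.355, 2.834, -0.001]
wrist_force: [-0.2, 0.2, -0.5]
gripper_width: 1.002
finger_force: 0.0
```

Request:
drive_tool(deltas=[{"dx":0,"dy":0,"dz":0,"ax":0,"ay":0,"az":0.12},{"dx":0,"dy":0,"dz":0,"ax":0,"ay":0,"az":0.12},{"dx":0,"dy":0,"dz":0,"ax":0,"ay":0,"az":0.12},{"dx":0,"dy":0,"dz":0,"ax":0,"ay":0,"az":0.12},{"dx":0,"dy":0,"dz":0,"ax":0,"ay":0,"az":0.1135}])

```text
clock: 0.98
position: [0.1621, 0.5515, 0.231]
orientation: [2.124, 2.314, -0.001]
wrist_force: [0.4, 0.2, -0.5]
gripper_width: 1.002
finger_force: 0.0
```

Request:
drive_tool(deltas=[{"dx":0,"dy":0,"dz":0,"ax":0,"ay":0,"az":0.12},{"dx":0,"dy":0,"dz":0,"ax":0,"ay":0,"az":0}])

```text
clock: 1.15
position: [0.1621, 0.5516, 0.231]
orientation: [2.26, 2.182, -0.001]
wrist_force: [0.3, -0.5, 0.4]
gripper_width: 1.0
finger_force: 0.0
```

```bash
python3 - <<'E'
from h import *
from bench import bot
o=bot.get_obs();print(o["q"].round(3),o["position"],o["clock"]);need(o,[.4528,-.2485,.20],Rdown())
E
```

```text
[1.151 0.151 1.438 0.    1.554 1.186] [0.16205811 0.5515657  0.23103359] 1.15
shift(tool) [-0.7894  0.3186  0.0314] turn [-0.0002  0.0005 -0.0065]  |d| 0.8518
```

Request:
drive_tool(deltas=[{"dx":-0.0316,"dy":0.0127,"dz":0.0012,"ax":0,"ay":0,"az":-0.0065},{"dx":-0.0316,"dy":0.0127,"dz":0.0012,"ax":0,"ay":0,"az":0},{"dx":-0.0316,"dy":0.0127,"dz":0.0012,"ax":0,"ay":0,"az":0},{"dx":-0.0316,"dy":0.0127,"dz":0.0012,"ax":0,"ay":0,"az":0},{"dx":-0.0316,"dy":0.0127,"dz":0.0012,"ax":0,"ay":0,"az":0}])

```text
clock: 1.57
position: [0.222, 0.3907, 0.225]
orientation: [2.24, 2.203, -0.0]
wrist_force: [0.8, -0.4, 0.7]
gripper_width: 1.003
finger_force: 0.0
```

Request:
drive_tool(deltas=[{"dx":-0.0316,"dy":0.0127,"dz":0.0012,"ax":0,"ay":0,"az":0},{"dx":-0.0316,"dy":0.0127,"dz":0.0012,"ax":0,"ay":0,"az":0},{"dx":-0.0316,"dy":0.0127,"dz":0.0012,"ax":0,"ay":0,"az":0},{"dx":-0.0316,"dy":0.0127,"dz":0.0012,"ax":0,"ay":0,"az":0},{"dx":-0.0316,"dy":0.0127,"dz":0.0012,"ax":0,"ay":0,"az":0}])

```text
clock: 1.98
position: [0.2819, 0.2314, 0.2193]
orientation: [2.24, 2.203, 0.0]
wrist_force: [1.6, 0.2, 0.5]
gripper_width: 1.0
finger_force: 0.0
```

Request:
drive_tool(deltas=[{"dx":-0.0316,"dy":0.0127,"dz":0.0012,"ax":0,"ay":0,"az":0},{"dx":-0.0316,"dy":0.0127,"dz":0.0012,"ax":0,"ay":0,"az":0},{"dx":-0.0316,"dy":0.0127,"dz":0.0012,"ax":0,"ay":0,"az":0},{"dx":-0.0316,"dy":0.0127,"dz":0.0012,"ax":0,"ay":0,"az":0},{"dx":-0.0316,"dy":0.0127,"dz":0.0012,"ax":0,"ay":0,"az":0}])

```text
clock: 2.4
position: [0.342, 0.0718, 0.2134]
orientation: [2.24, 2.202, 0.001]
wrist_force: [1.5, 1.0, -0.6]
gripper_width: 0.999
finger_force: 0.0
```

Request:
drive_tool(deltas=[{"dx":-0.0316,"dy":0.0127,"dz":0.0012,"ax":0,"ay":0,"az":0},{"dx":-0.0316,"dy":0.0127,"dz":0.0012,"ax":0,"ay":0,"az":0},{"dx":-0.0316,"dy":0.0127,"dz":0.0012,"ax":0,"ay":0,"az":0},{"dx":-0.0316,"dy":0.0127,"dz":0.0012,"ax":0,"ay":0,"az":0},{"dx":-0.0316,"dy":0.0127,"dz":0.0012,"ax":0,"ay":0,"az":0}])

```text
clock: 2.82
position: [0.4021, -0.0877, 0.2073]
orientation: [2.241, 2.202, 0.0]
wrist_force: [1.6, 1.8, 0.1]
gripper_width: 1.001
finger_force: 0.0
```

Request:
drive_tool(deltas=[{"dx":-0.0316,"dy":0.0127,"dz":0.0012,"ax":0,"ay":0,"az":0},{"dx":-0.0316,"dy":0.0127,"dz":0.0012,"ax":0,"ay":0,"az":0},{"dx":-0.0316,"dy":0.0127,"dz":0.0012,"ax":0,"ay":0,"az":0},{"dx":-0.0316,"dy":0.0127,"dz":0.0012,"ax":0,"ay":0,"az":0},{"dx":0,"dy":0,"dz":0,"ax":0,"ay":0,"az":0}])

```text
clock: 3.23
position: [0.4509, -0.2178, 0.2015]
orientation: [-2.243, -2.199, 0.002]
wrist_force: [0.4, 0.5, 0.2]
gripper_width: 1.001
finger_force: 0.0
```

```bash
python3 - <<'E'
from h import *
from bench import bot,cams
o=bot.get_obs();print(o["q"].round(3),o["position"],o["clock"]);need(o,[.4528,-.2485,.062],Rdown())
c=cams.camera("wrist");cv2.imwrite("pics/w1.png",c["color"][...,::-1])
import pickle;pickle.dump((o,c),open("w1.pkl","wb"))
# predicted jar rim / base in the fisheye
H=np.linalg.inv(c["hand_eye"]);Rc=R.from_rotvec(o["orientation"])
a=np.linspace(0,2*np.pi,90)
im=c["color"][...,::-1].copy()
for z,col in((.1,(0,0,255)),(0,(255,0,0))):
    P=np.c_[.4528+.032*np.cos(a),-.2485+.032*np.sin(a),0*a+z]
    q=Rc.inv().apply(P-o["position"])@H[:3,:3].T+H[:3,3]
    th=np.arctan2(np.hypot(q[:,0],q[:,1]),q[:,2]);ph=np.arctan2(q[:,1],q[:,0])
    uv=np.c_[c["cx"]+c["fx"]*th*np.cos(ph),c["cy"]+c["fy"]*th*np.sin(ph)]
    cv2.polylines(im,[uv.astype(int)],True,col,1)
cv2.imwrite("pics/w1o.png",im)
E
```

```text
[-6.030e-01  8.000e-03  1.651e+00 -1.000e-03  1.483e+00 -5.830e-01] [ 0.45085984 -0.21779059  0.20146129] 3.2333
shift(tool) [-0.0306  0.0027  0.1395] turn [-0.001   0.0005  0.0085]  |d| 0.1428
```

View pics/w1o.png

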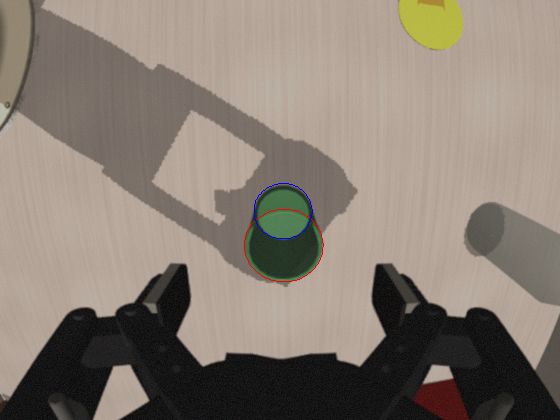

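The wrist view shows the jar rim around (284,245). My projected model overlays it to within 1–2 px, and the pad is at (431,20). The location is confirmed, so I descend.

Request:
drive_tool(deltas=[{"dx":-0.0153,"dy":0.0014,"dz":0,"ax":0,"ay":0,"az":0.0085},{"dx":-0.0153,"dy":0.0013,"dz":0.01,"ax":0,"ay":0,"az":0},{"dx":0,"dy":0,"dz":0.02,"ax":0,"ay":0,"az":0},{"dx":0,"dy":0,"dz":0.02,"ax":0,"ay":0,"az":0},{"dx":0,"dy":0,"dz":0.02,"ax":0,"ay":0,"az":0}])

```text
clock: 3.7
position: [0.4516, -0.2443, 0.1312]
orientation: [2.253, 2.189, -0.0]
wrist_force: [-0.9, 0.7, -0.4]
gripper_width: 0.998
finger_force: 0.0
```

Request:
drive_tool(deltas=[{"dx":0,"dy":0,"dz":0.02,"ax":0,"ay":0,"az":0},{"dx":0,"dy":0,"dz":0.02,"ax":0,"ay":0,"az":0},{"dx":0,"dy":0,"dz":0.02,"ax":0,"ay":0,"az":0},{"dx":0,"dy":0,"dz":0.0095,"ax":0,"ay":0,"az":0},{"dx":0,"dy":0,"dz":0,"ax":0,"ay":0,"az":0}])

```text
clock: 4.12
position: [0.4508, -0.2434, 0.0609]
orientation: [-2.251, -2.187, 0.001]
wrist_force: [-0.0, -0.3, 0.4]
gripper_width: 1.001
finger_force: 0.0
```

```bash
python3 - <<'E'
from h import *
from bench import bot,cams
o=bot.get_obs();print(o["position"],o["clock"]);need(o,[.4528,-.2485,.062],Rdown())
c=cams.camera("wrist");cv2.imwrite("pics/w2.png",c["color"][...,::-1])
E
```

```text
[ 0.45078664 -0.24341059  0.06090343] 4.1167
shift(tool) [-0.005   0.0022 -0.0011] turn [-0.0027 -0.0017 -0.0006]  |d| 0.0056
```

View pics/w2.png

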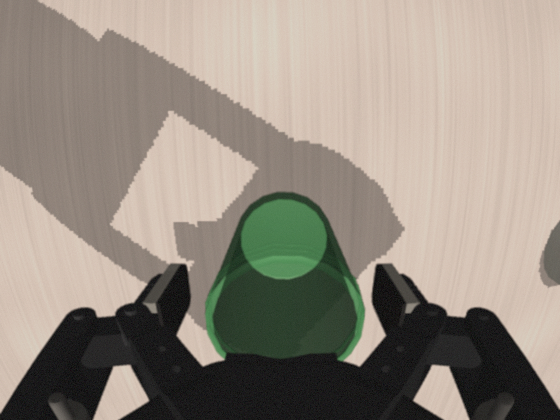

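The jar stands between the open fingers, spanning u 206–364. It is about 5 mm off along the tool's x and 2 mm along y, so I correct that and close.

Request:
drive_tool(deltas=[{"dx":-0.005,"dy":0.002,"dz":-0.001,"ax":-0.0027,"ay":-0.0017,"az":0},{"dx":0,"dy":0,"dz":0,"ax":0,"ay":0,"az":0}])

```text
clock: 4.33
position: [0.4546, -0.2502, 0.0655]
orientation: [2.25, 2.184, 0.001]
wrist_force: [0.0, 0.6, 0.1]
gripper_width: 0.998
finger_force: 0.0
```

Request:
drive_tool(deltas=[{"dx":0,"dy":0,"dz":0,"ax":0,"ay":0,"az":0},{"dx":0,"dy":0,"dz":0,"ax":0,"ay":0,"az":0},{"dx":0,"dy":0,"dz":0,"ax":0,"ay":0,"az":0},{"dx":0,"dy":0,"dz":0,"ax":0,"ay":0,"az":0},{"dx":0,"dy":0,"dz":0,"ax":0,"ay":0,"az":0}], fingers=1, newtons=30)

```text
clock: 4.75
position: [0.4539, -0.2494, 0.065]
orientation: [2.252, 2.184, 0.001]
wrist_force: [-3.3, -0.1, 9.4]
gripper_width: 0.75
finger_force: 31.1
```

Request:
drive_tool(deltas=[{"dx":0,"dy":0,"dz":0,"ax":0,"ay":0,"az":0},{"dx":0,"dy":0,"dz":0,"ax":0,"ay":0,"az":0},{"dx":0,"dy":0,"dz":0,"ax":0,"ay":0,"az":0}])

```text
clock: 5.0
position: [0.4539, -0.2494, 0.065]
orientation: [2.252, 2.184, 0.001]
wrist_force: [-4.2, 0.1, 8.1]
gripper_width: 0.747
finger_force: 31.1
```

```bash
python3 - <<'E'
from h import *
from bench import bot
o=bot.get_obs();print(o["position"],o["clock"],o["wrist_force"]);need(o,[.4528,-.2485,.062],Rdown())
E
```

```text
[ 0.45385194 -0.24939068  0.06503109] 5.0 [-4.17767767  0.12215746  8.11974126]
shift(tool) [ 0.0009 -0.0011  0.003 ] turn [ 0.0034  0.0028 -0.0019]  |d| 0.0033
```

Request:
drive_tool(deltas=[{"dx":0,"dy":0,"dz":-0.003,"ax":0,"ay":0,"az":0},{"dx":0,"dy":0,"dz":-0.002,"ax":0,"ay":0,"az":0},{"dx":0,"dy":0,"dz":0,"ax":0,"ay":0,"az":0}])

```text
clock: 5.25
position: [0.4538, -0.2491, 0.0696]
orientation: [2.252, 2.185, 0.001]
wrist_force: [-0.1, 0.4, -1.3]
gripper_width: 0.749
finger_force: 33.5
```

```bash
python3 - <<'E'
from h import *
from bench import bot
o=bot.get_obs();print(o["position"],o["clock"],o["wrist_force"],o["finger_force"]);need(o,[.6236,-.0915,.0695],Rdown())
E
```

```text
[ 0.45384102 -0.24912789  0.06956646] 5.25 [-0.06844086  0.44788196 -1.28201537] 33.46590008586645
shift(tool) [0.1627 0.1649 0.0003] turn [ 0.0032  0.0021 -0.0019]  |d| 0.2317
```

Request:
drive_tool(deltas=[{"dx":0.008,"dy":0.008,"dz":0,"ax":0,"ay":0,"az":0},{"dx":0.0163,"dy":0.0165,"dz":0,"ax":0,"ay":0,"az":0},{"dx":0.0163,"dy":0.0165,"dz":0,"ax":0,"ay":0,"az":0},{"dx":0.0163,"dy":0.0165,"dz":0,"ax":0,"ay":0,"az":0},{"dx":0.0163,"dy":0.0165,"dz":0,"ax":0,"ay":0,"az":0}])

```text
clock: 5.67
position: [0.5309, -0.1768, 0.069]
orientation: [2.253, 2.185, 0.001]
wrist_force: [0.3, 0.2, -1.3]
gripper_width: 0.751
finger_force: 33.6
```

Request:
drive_tool(deltas=[{"dx":0.0163,"dy":0.0165,"dz":0,"ax":0,"ay":0,"az":0},{"dx":0.0163,"dy":0.0165,"dz":0,"ax":0,"ay":0,"az":0},{"dx":0.0163,"dy":0.0165,"dz":0,"ax":0,"ay":0,"az":0},{"dx":0.0163,"dy":0.0165,"dz":0,"ax":0,"ay":0,"az":0},{"dx":0.016,"dy":0.016,"dz":0,"ax":0,"ay":0,"az":0}])

```text
clock: 6.08
position: [0.6153, -0.0978, 0.0689]
orientation: [2.253, 2.186, 0.001]
wrist_force: [-0.4, -0.4, -2.4]
gripper_width: 0.748
finger_force: 33.6
```

Request:
drive_tool(deltas=[{"dx":0.008,"dy":0.008,"dz":0,"ax":0,"ay":0,"az":0},{"dx":0,"dy":0,"dz":0,"ax":0,"ay":0,"az":0},{"dx":0,"dy":0,"dz":0,"ax":0,"ay":0,"az":0}])

```text
clock: 6.33
position: [0.6225, -0.0912, 0.0687]
orientation: [2.252, 2.187, 0.0]
wrist_force: [-0.9, -0.7, -2.4]
gripper_width: 0.749
finger_force: 33.8
```

```bash
python3 - <<'E'
from h import *
from bench import bot,cams
o=bot.get_obs();print(o["position"],o["clock"],o["wrist_force"],o["finger_force"]);need(o,[.6236,-.0915,.0695],Rdown());need(o,[.6256,-.0214,.0695],Rdown())
s=cams.camera("side");w=cams.camera("wrist")
a=cv2.resize(s["color"][140:340,200:400],(600,600),interpolation=2)[...,::-1].copy()
b=w["color"][...,::-1]
# model jar at TCP
t=np.linspace(0,2*np.pi,90)
for z in(.0045,.1045):
    u=proj(s,np.c_[o["position"][0]+.032*np.cos(t),o["position"][1]+.0005+.032*np.sin(t),0*t+z])
    cv2.polylines(a,[((u-[200,140])*3).astype(int)],True,(0,0,255),1)
cv2.imwrite("pics/s3.png",a);cv2.imwrite("pics/w3.png",b)
E
```

```text
[ 0.62247539 -0.09120351  0.06872002] 6.3333 [-0.92791541 -0.69423307 -2.4275696 ] 33.81419403478503
shift(tool) [-0.0003  0.0011 -0.0008] turn [ 0.0019  0.0017 -0.0009]  |d| 0.0014
shift(tool) [ 0.0699  0.0011 -0.0009] turn [ 0.0019  0.0017 -0.0009]  |d| 0.0699
```

View pics/s3.png

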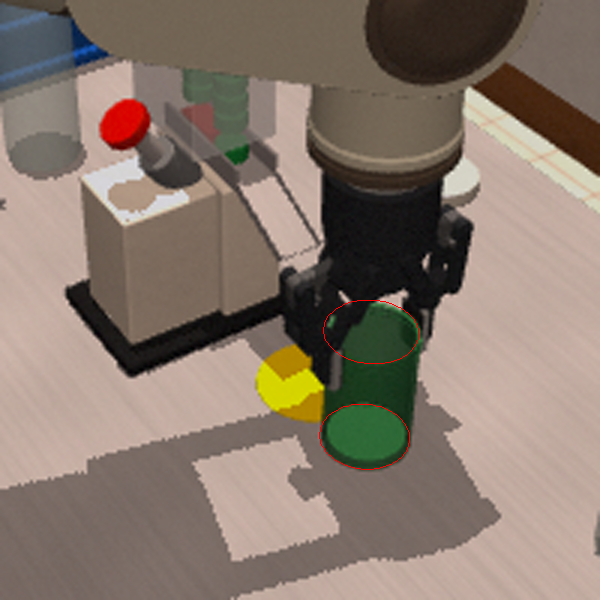

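The jar hangs upright, and its rim ellipse (372,332) and base (366,437) match the model. Next is the straight slide in under the chute.

Request:
drive_tool(deltas=[{"dx":0.008,"dy":0.001,"dz":0,"ax":0.002,"ay":0.0015,"az":0},{"dx":0.01,"dy":0,"dz":0,"ax":0,"ay":0,"az":0},{"dx":0.01,"dy":0,"dz":0,"ax":0,"ay":0,"az":0},{"dx":0.01,"dy":0,"dz":0,"ax":0,"ay":0,"az":0},{"dx":0.01,"dy":0,"dz":0,"ax":0,"ay":0,"az":0}])

```text
clock: 6.85
position: [0.6249, -0.0425, 0.0693]
orientation: [2.254, 2.187, 0.001]
wrist_force: [0.4, -0.6, -1.6]
gripper_width: 0.745
finger_force: 33.8
```

Request:
drive_tool(deltas=[{"dx":0.01,"dy":0,"dz":0,"ax":0,"ay":0,"az":0},{"dx":0.008,"dy":0,"dz":0,"ax":0,"ay":0,"az":0},{"dx":0.004,"dy":0,"dz":0,"ax":0,"ay":0,"az":0},{"dx":0,"dy":0,"dz":0,"ax":0,"ay":0,"az":0},{"dx":0,"dy":0,"dz":0,"ax":0,"ay":0,"az":0}])

```text
clock: 7.27
position: [0.6257, -0.0217, 0.0692]
orientation: [2.254, 2.187, 0.0]
wrist_force: [0.4, -0.3, -2.4]
gripper_width: 0.745
finger_force: 33.8
```

```bash
python3 - <<'E'
from h import *
from bench import bot,cams
o=bot.get_obs();print(o["position"],o["clock"],o["wrist_force"],o["finger_force"]);need(o,[.6256,-.0214,.0650],Rdown())
E
```

```text
[ 0.62570983 -0.02170001  0.06915964] 7.2667 [ 0.44017598 -0.28263168 -2.41042057] 33.81192723289132
shift(tool) [ 0.0003 -0.0001  0.0042] turn [ 0.0007  0.0005 -0.0015]  |d| 0.0042
```

Request:
drive_tool(deltas=[{"dx":0,"dy":0,"dz":0.002,"ax":0,"ay":0,"az":0},{"dx":0,"dy":0,"dz":0.002,"ax":0,"ay":0,"az":0},{"dx":0,"dy":0,"dz":0,"ax":0,"ay":0,"az":0}])

```text
clock: 7.52
position: [0.6257, -0.0223, 0.0653]
orientation: [2.255, 2.186, 0.001]
wrist_force: [-1.4, -0.2, -0.3]
gripper_width: 0.746
finger_force: 33.9
```

```bash
python3 - <<'E'
from h import *
from bench import bot,cams
o=bot.get_obs();print(o["position"],o["clock"],o["wrist_force"],o["finger_force"]);need(o,[.6256,-.0214,.0650],Rdown())
E
```

```text
[ 0.62574848 -0.02228466  0.06525617] 7.5167 [-1.38087968 -0.21865369 -0.25956534] 33.90692425891757
shift(tool) [ 0.0009 -0.0002  0.0003] turn [ 0.0009  0.0004 -0.0026]  |d| 0.0009
```

Request:
drive_tool(deltas=[{"dx":0,"dy":0,"dz":0.0005,"ax":0,"ay":0,"az":0},{"dx":0,"dy":0,"dz":0,"ax":0,"ay":0,"az":0}])

```text
clock: 7.68
position: [0.6258, -0.0222, 0.0652]
orientation: [2.255, 2.186, 0.001]
wrist_force: [-3.7, 0.8, 7.7]
gripper_width: 0.749
finger_force: 34.5
```

Request:
drive_tool(deltas=[{"dx":0,"dy":0,"dz":0,"ax":0,"ay":0,"az":0},{"dx":0,"dy":0,"dz":0,"ax":0,"ay":0,"az":0},{"dx":0,"dy":0,"dz":0,"ax":0,"ay":0,"az":0},{"dx":0,"dy":0,"dz":0,"ax":0,"ay":0,"az":0},{"dx":0,"dy":0,"dz":0,"ax":0,"ay":0,"az":0}], fingers=-1)

```text
clock: 8.1
position: [0.6257, -0.0219, 0.0646]
orientation: [2.255, 2.187, 0.0]
wrist_force: [0.5, 0.9, 0.0]
gripper_width: 1.001
finger_force: 0.0
```

Request:
drive_tool(deltas=[{"dx":0,"dy":0,"dz":-0.01,"ax":0,"ay":0,"az":0},{"dx":0,"dy":0,"dz":-0.02,"ax":0,"ay":0,"az":0},{"dx":0,"dy":0,"dz":-0.02,"ax":0,"ay":0,"az":0},{"dx":0,"dy":0,"dz":-0.02,"ax":0,"ay":0,"az":0},{"dx":0,"dy":0,"dz":-0.02,"ax":0,"ay":0,"az":0}])

```text
clock: 8.52
position: [0.6256, -0.0217, 0.1565]
orientation: [2.254, 2.187, 0.001]
wrist_force: [-1.1, -0.5, -0.1]
gripper_width: 1.002
finger_force: 0.0
```

```bash
python3 - <<'E'
from h import *
from bench import bot,cams
o=bot.get_obs();print(o["position"],o["clock"],o["wrist_force"],o["finger_force"])
s=cams.camera("side")
a=cv2.resize(s["color"][140:340,200:400],(600,600),interpolation=2)[...,::-1].copy()
t=np.linspace(0,2*np.pi,90)
for z,r,c in((0,.032,(0,0,255)),(.1,.032,(0,0,255)),(0,.042,(255,0,0))):
    u=proj(s,np.c_[.6256+r*np.cos(t),-.0205+r*np.sin(t),0*t+z])
    cv2.polylines(a,[((u-[200,140])*3).astype(int)],True,c,1)
cv2.imwrite("pics/s4.png",a)
# press plan
p=np.array([.5781,.064]);Rz=R.from_euler('z',YAW)
ax=Rz.apply([-np.sin(np.radians(35)),0,np.cos(np.radians(35))]);K=np.array([.5443,.1049,.195])
z=-ax;y=Rz.apply([0,1,0])
for sg in(1,-1):
    yy=sg*y;Rt=R.from_matrix(np.c_[np.cross(yy,z),yy,z])
    print(sg);need(o,K+ax*.06,Rt)
yy=Rz.apply([np.cos(np.radians(35)),0,np.sin(np.radians(35))])
for sg in(1,-1):
    y2=sg*yy;Rt=R.from_matrix(np.c_[np.cross(y2,z),y2,z]);print("x",sg);need(o,K+ax*.06,Rt)
print(o["q"].round(3),ax)
E
```

```text
[ 0.62558563 -0.02174443  0.15645787] 8.5167 [-1.10057154 -0.52387355 -0.07796943] 0.0
1
shift(tool) [ 0.124  -0.1194 -0.0879] turn [-0.4784 -0.4769 -1.5193]  |d| 0.1933
-1
shift(tool) [ 0.124  -0.1194 -0.0879] turn [-0.4767  0.4781  1.5158]  |d| 0.1933
x 1
shift(tool) [ 0.124  -0.1194 -0.0879] turn [-0.6097  0.0009 -0.0017]  |d| 0.1933
x -1
shift(tool) [ 0.124  -0.1194 -0.0879] turn [1.4000e-03 9.4250e-01 2.9951e+00]  |d| 0.1933
[-0.158  0.289  1.422 -0.     1.43  -0.127] [-0.57334351  0.01634472  0.81915204]
```

View pics/s4.png

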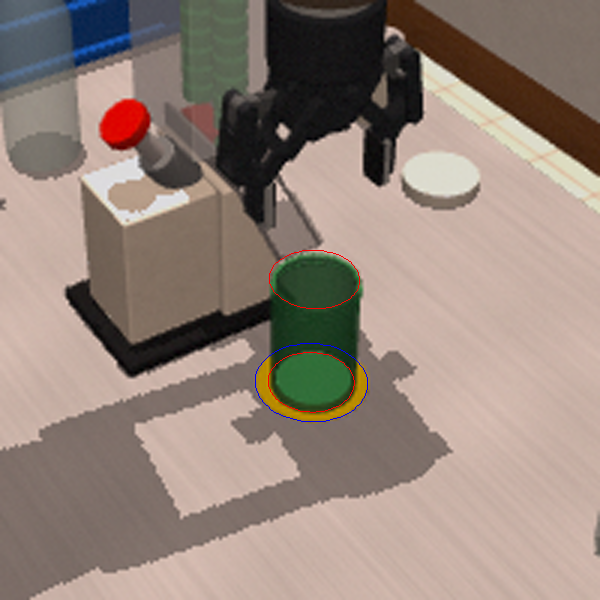

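The jar stands on the yellow pad, with its base (314,381) centred within about 1–2 mm of the model ring. The chute lip overhangs the rim. Next I back off, shut the fingers and turn into line with the plunger axis.

Request:
drive_tool(deltas=[{"dx":0.003,"dy":-0.0237,"dz":-0.0177,"ax":0,"ay":0,"az":0},{"dx":0.003,"dy":-0.0237,"dz":-0.0177,"ax":0,"ay":0,"az":0},{"dx":0.003,"dy":-0.0237,"dz":-0.0177,"ax":0,"ay":0,"az":0},{"dx":0.003,"dy":-0.0237,"dz":-0.0177,"ax":0,"ay":0,"az":0},{"dx":0.003,"dy":-0.0237,"dz":-0.0177,"ax":0,"ay":0,"az":0}])

```text
clock: 8.98
position: [0.5063, -0.0029, 0.2444]
orientation: [2.254, 2.187, 0.001]
wrist_force: [0.1, 0.1, 0.9]
gripper_width: 0.999
finger_force: 0.0
```

Request:
drive_tool(deltas=[{"dx":0.003,"dy":-0.0237,"dz":-0.0177,"ax":0,"ay":0,"az":0},{"dx":0.003,"dy":-0.0237,"dz":-0.0177,"ax":0,"ay":0,"az":0},{"dx":0,"dy":0,"dz":0,"ax":-0.0342,"ay":-0.0341,"az":-0.1085},{"dx":0,"dy":0,"dz":0,"ax":-0.0342,"ay":-0.0341,"az":-0.1085},{"dx":0,"dy":0,"dz":0,"ax":-0.0342,"ay":-0.0341,"az":-0.1085}], fingers=1)

```text
clock: 9.4
position: [0.4603, 0.0043, 0.2797]
orientation: [1.775, 2.409, -0.002]
wrist_force: [0.3, 0.6, 0.7]
gripper_width: 0.302
finger_force: 0.0
```

Request:
drive_tool(deltas=[{"dx":0,"dy":0,"dz":0,"ax":-0.0342,"ay":-0.0341,"az":-0.1085},{"dx":0,"dy":0,"dz":0,"ax":-0.0342,"ay":-0.0341,"az":-0.1085},{"dx":0,"dy":0,"dz":0,"ax":-0.0342,"ay":-0.0341,"az":-0.1085},{"dx":0,"dy":0,"dz":0,"ax":-0.0342,"ay":-0.0341,"az":-0.1085},{"dx":0,"dy":0,"dz":0,"ax":-0.0342,"ay":-0.0341,"az":-0.1085}])

```text
clock: 9.82
position: [0.4602, 0.0045, 0.2792]
orientation: [0.97, 2.588, -0.008]
wrist_force: [-0.0, -0.7, -0.4]
gripper_width: 0.0
finger_force: 0.0
```

Request:
drive_tool(deltas=[{"dx":0,"dy":0,"dz":0,"ax":-0.0342,"ay":-0.0341,"az":-0.1085},{"dx":0,"dy":0,"dz":0,"ax":-0.0342,"ay":-0.0341,"az":-0.1085},{"dx":0,"dy":0,"dz":0,"ax":-0.0342,"ay":-0.0341,"az":-0.1085},{"dx":0,"dy":0,"dz":0,"ax":-0.0342,"ay":-0.0341,"az":-0.1085},{"dx":0,"dy":0,"dz":0,"ax":-0.0342,"ay":-0.0341,"az":-0.1085}])

```text
clock: 10.23
position: [0.4601, 0.0046, 0.2793]
orientation: [0.181, 2.556, -0.012]
wrist_force: [0.1, -0.7, 0.2]
gripper_width: 0.003
finger_force: 0.0
```

Request:
drive_tool(deltas=[{"dx":0,"dy":0,"dz":0,"ax":-0.0342,"ay":-0.0341,"az":-0.1085},{"dx":0,"dy":0,"dz":0,"ax":0,"ay":0,"az":0},{"dx":0,"dy":0,"dz":0,"ax":0,"ay":0,"az":0}])

```text
clock: 10.48
position: [0.46, 0.0037, 0.279]
orientation: [0.049, 2.531, -0.011]
wrist_force: [0.5, 0.4, 0.3]
gripper_width: -0.003
finger_force: 0.0
```

```bash
cat >>h.py <<'E'
_Rz=R.from_euler('z',YAW);AX=_Rz.apply([-np.sin(np.radians(35)),0,np.cos(np.radians(35))]);KN=np.array([.5443,.1049,.195])
_y=_Rz.apply([0,1,0]);RP=R.from_matrix(np.c_[np.cross(_y,-AX),_y,-AX])
E
python3 - <<'E'
from h import *
from bench import bot,cams
o=bot.get_obs();print(o["q"].round(3),o["position"],o["clock"],o["wrist_force"],o["gripper_width"]);need(o,KN+AX*.06,RP)
E
```

```text
[-0.247 -0.524  2.015  0.14   1.055 -1.81 ] [0.45997802 0.0036803  0.27900065] 10.4833 [0.46610378 0.42279646 0.33343086] -0.0027169438509471737
shift(tool) [-0.0176  0.1039  0.0552] turn [-0.0028 -0.001  -0.0094]  |d| 0.119
```

Request:
drive_tool(deltas=[{"dx":-0.0029,"dy":0.0173,"dz":0.006,"ax":0,"ay":0,"az":-0.0094},{"dx":-0.0029,"dy":0.0173,"dz":0.006,"ax":0,"ay":0,"az":0},{"dx":-0.0029,"dy":0.0173,"dz":0.006,"ax":0,"ay":0,"az":0},{"dx":-0.0029,"dy":0.0173,"dz":0.006,"ax":0,"ay":0,"az":0},{"dx":-0.0029,"dy":0.0173,"dz":0.006,"ax":0,"ay":0,"az":0}])

```text
clock: 10.9
position: [0.4921, 0.0913, 0.2623]
orientation: [0.037, 2.532, -0.014]
wrist_force: [-0.2, -1.6, -0.4]
gripper_width: -0.002
finger_force: 0.0
```

Request:
drive_tool(deltas=[{"dx":-0.0031,"dy":0.0174,"dz":0.01,"ax":-0.002,"ay":-0.001,"az":0},{"dx":0,"dy":0,"dz":0.01,"ax":0,"ay":0,"az":0},{"dx":0,"dy":0,"dz":0,"ax":0,"ay":0,"az":0},{"dx":0,"dy":0,"dz":0,"ax":0,"ay":0,"az":0}])

```text
clock: 11.23
position: [0.506, 0.1071, 0.2468]
orientation: [0.031, 2.532, -0.012]
wrist_force: [-0.1, -0.3, 0.7]
gripper_width: 0.008
finger_force: 0.0
```

```bash
python3 - <<'E'
from h import *
from bench import bot,cams
o=bot.get_obs();print(o["q"].round(3),o["position"],o["clock"],o["wrist_force"]);need(o,KN+AX*.06,RP)
s=cams.camera("side");w=cams.camera("wrist")
a=cv2.resize(s["color"][100:300,190:390],(400,400),interpolation=2)[...,::-1].copy()
u=proj(s,np.array([KN,o["position"],KN+AX*.06]))
for q in u: cv2.circle(a,tuple(int(i) for i in (q-[190,100])*2),2,(255,0,0),-1)
im=np.zeros((400,800,3),'u1');im[:,:400]=a
b=w["color"][...,::-1].copy()
H=np.linalg.inv(w["hand_eye"]);Rc=R.from_rotvec(o["orientation"]);t=np.linspace(0,2*np.pi,60)
P=KN+RP.apply(np.c_[.019*np.cos(t),.019*np.sin(t),0*t])
q=Rc.inv().apply(P-o["position"])@H[:3,:3].T+H[:3,3]
th=np.arctan2(np.hypot(q[:,0],q[:,1]),q[:,2]);ph=np.arctan2(q[:,1],q[:,0])
uv=np.c_[w["cx"]+w["fx"]*th*np.cos(ph),w["cy"]+w["fy"]*th*np.sin(ph)];cv2.polylines(b,[uv.astype(int)],True,(255,0,0),1);print(uv.mean(0))
im[:,400:]=b[20:420,80:480];cv2.imwrite("pics/m5.png",im)
E
```

```text
[ 0.108 -0.348  1.975 -0.098  0.912 -1.402] [0.50598813 0.10707176 0.2467515 ] 11.2333 [-0.12761911 -0.251314    0.7443341 ]
shift(tool) [-0.0017 -0.0011  0.0044] turn [ 0.0005 -0.0018  0.0037]  |d| 0.0048
[279.00290612 228.87469214]
```

View pics/m5.png

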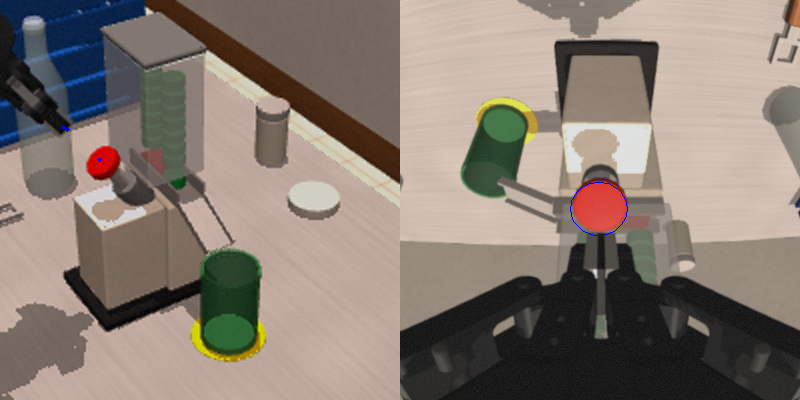

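The tool tip at (63,128) lies on the plunger axis, and the knob at (600,208) matches the predicted ring. I correct 1–2 mm sideways and press.

Request:
drive_tool(deltas=[{"dx":-0.0017,"dy":-0.0011,"dz":0.012,"ax":0,"ay":0,"az":0.0035},{"dx":0,"dy":0,"dz":0.015,"ax":0,"ay":0,"az":0},{"dx":0,"dy":0,"dz":0.015,"ax":0,"ay":0,"az":0},{"dx":0,"dy":0,"dz":0.01,"ax":0,"ay":0,"az":0},{"dx":0,"dy":0,"dz":0.006,"ax":0,"ay":0,"az":0}])

```text
clock: 11.75
position: [0.5409, 0.1043, 0.2001]
orientation: [0.035, 2.531, -0.011]
wrist_force: [-0.0, 0.6, -0.2]
gripper_width: 0.001
finger_force: 0.0
```

Request:
drive_tool(deltas=[{"dx":0,"dy":0,"dz":0.006,"ax":0,"ay":0,"az":0},{"dx":0,"dy":0,"dz":0.006,"ax":0,"ay":0,"az":0},{"dx":0,"dy":0,"dz":0.006,"ax":0,"ay":0,"az":0},{"dx":0,"dy":0,"dz":0.005,"ax":0,"ay":0,"az":0},{"dx":0,"dy":0,"dz":0,"ax":0,"ay":0,"az":0}])

```text
clock: 12.17
position: [0.5543, 0.1043, 0.1818]
orientation: [0.033, 2.53, -0.012]
wrist_force: [-5.7, -4.3, 4.9]
gripper_width: -0.001
finger_force: 3.5
```

```bash
python3 - <<'E'
from h import *
from bench import bot,cams
o=bot.get_obs();print(o["position"],o["clock"],o["wrist_force"],o["wrist_force"]@AX,"stroke",-(o["position"]-KN)@AX);need(o,KN-AX*.03,RP)
E
```

```text
[0.55427506 0.10431507 0.18176671] 12.1667 [-5.6943667  -4.27929737  4.93168397] 7.234683291984552 stroke 0.016568771543177745
shift(tool) [0.0006 0.0003 0.0134] turn [0.0005 0.0004 0.0023]  |d| 0.0134
```

Request:
drive_tool(deltas=[{"dx":0,"dy":0,"dz":0.004,"ax":0,"ay":0,"az":0},{"dx":0,"dy":0,"dz":0.004,"ax":0,"ay":0,"az":0},{"dx":0,"dy":0,"dz":0.004,"ax":0,"ay":0,"az":0},{"dx":0,"dy":0,"dz":0,"ax":0,"ay":0,"az":0},{"dx":0,"dy":0,"dz":0,"ax":0,"ay":0,"az":0}])

```text
clock: 12.58
position: [0.5609, 0.1042, 0.1726]
orientation: [0.033, 2.53, -0.011]
wrist_force: [-7.9, -3.1, 7.2]
gripper_width: 0.0
finger_force: 5.0
```

```bash
python3 - <<'E'
from h import *
from bench import bot,cams
o=bot.get_obs();print(o["position"],o["clock"],o["wrist_force"],o["wrist_force"]@AX,"stroke",-(o["position"]-KN)@AX);need(o,KN-AX*.03,RP)
E
```

```text
[0.56091115 0.10421142 0.17256052] 12.5833 [-7.89254494 -3.12951608  7.15534949] 10.33530751990201 stroke 0.027916497250743074
shift(tool) [0.0007 0.0002 0.0021] turn [0.0006 0.0007 0.0022]  |d| 0.0022
```

Request:
drive_tool(deltas=[{"dx":0,"dy":0,"dz":0.002,"ax":0,"ay":0,"az":0},{"dx":0,"dy":0,"dz":0.001,"ax":0,"ay":0,"az":0},{"dx":0,"dy":0,"dz":0,"ax":0,"ay":0,"az":0},{"dx":0,"dy":0,"dz":0,"ax":0,"ay":0,"az":0}])

```text
clock: 12.92
position: [0.5621, 0.1043, 0.1712]
orientation: [0.033, 2.529, -0.012]
wrist_force: [-34.0, -5.4, 26.5]
gripper_width: -0.004
finger_force: 20.7
```

```bash
python3 - <<'E'
from h import *
from bench import bot,cams
o=bot.get_obs();print(o["position"],o["clock"],o["wrist_force"],o["wrist_force"]@AX,"stroke",-(o["position"]-KN)@AX)
E
```

```text
[0.56213127 0.10426477 0.17123503] 12.9167 [-34.02284261  -5.43513794  26.48620079] 41.11416568917073 stroke 0.029700950736231597
```

The plunger is on its stop: 41 N at a stroke of 29.7 mm. I hold briefly with less force, then retract along the axis.

Request:
drive_tool(deltas=[{"dx":0,"dy":0,"dz":-0.001,"ax":0,"ay":0,"az":0},{"dx":0,"dy":0,"dz":0,"ax":0,"ay":0,"az":0},{"dx":0,"dy":0,"dz":0,"ax":0,"ay":0,"az":0},{"dx":0,"dy":0,"dz":0,"ax":0,"ay":0,"az":0},{"dx":0,"dy":0,"dz":0,"ax":0,"ay":0,"az":0}])

```text
clock: 13.33
position: [0.5618, 0.1042, 0.1713]
orientation: [0.033, 2.53, -0.012]
wrist_force: [-15.2, -4.7, 12.3]
gripper_width: -0.001
finger_force: 9.2
```

Request:
drive_tool(deltas=[{"dx":0,"dy":0,"dz":-0.006,"ax":0,"ay":0,"az":0},{"dx":0,"dy":0,"dz":-0.008,"ax":0,"ay":0,"az":0},{"dx":0,"dy":0,"dz":-0.01,"ax":0,"ay":0,"az":0},{"dx":0,"dy":0,"dz":-0.015,"ax":0,"ay":0,"az":0},{"dx":0,"dy":0,"dz":-0.02,"ax":0,"ay":0,"az":0}])

```text
clock: 13.75
position: [0.5275, 0.1053, 0.2186]
orientation: [0.033, 2.532, -0.011]
wrist_force: [-0.6, 0.1, -0.3]
gripper_width: -0.001
finger_force: 0.0
```

Request:
drive_tool(deltas=[{"dx":0,"dy":0,"dz":-0.02,"ax":0,"ay":0,"az":0},{"dx":0,"dy":0,"dz":-0.02,"ax":0,"ay":0,"az":0},{"dx":0,"dy":0,"dz":0,"ax":0,"ay":0,"az":0},{"dx":0,"dy":0,"dz":0,"ax":0,"ay":0,"az":0},{"dx":0,"dy":0,"dz":0,"ax":0,"ay":0,"az":0}])

```text
clock: 14.17
position: [0.5051, 0.1059, 0.251]
orientation: [0.033, 2.531, -0.011]
wrist_force: [-0.5, 0.5, -0.4]
gripper_width: 0.003
finger_force: 0.0
```

```bash
python3 - <<'E'
from h import *
from bench import bot,cams
o=bot.get_obs();print(o["position"],o["clock"],o["wrist_force"])
s=cams.camera("side");w=cams.camera("wrist")
im=np.zeros((450,800,3),'u1');im[:,:400]=cv2.resize(s["color"][150:290,220:345],(400,450),interpolation=2)[...,::-1];im[:400,400:]=w["color"][20:,80:480][...,::-1]
u=proj(s,KN)[0];cv2.circle(im,(int((u[0]-220)*3.2),int((u[1]-150)*450/140)),3,(255,0,0),-1)
cv2.imwrite("pics/m6.png",im)
print(hsv(s,(0,150,60),(8,255,255),(228,256,165,200))[1:])
E
```

```text
[0.50512407 0.10593457 0.25103163] 14.1667 [-0.46481471  0.53516144 -0.36474642]
(array([233, 173,  17,  17, 210], dtype=int32), array([241.18571429, 180.94761905]))
```

View pics/m6.png

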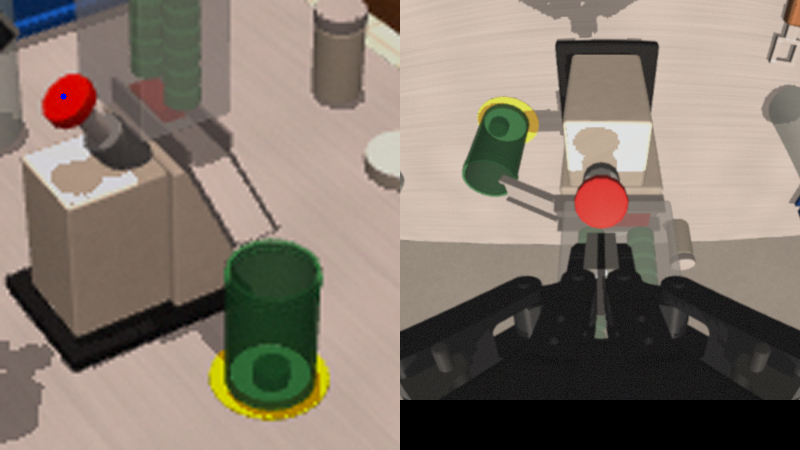

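The tablet lies in the jar, at (272,372) in the side crop and (499,127) in the wrist view. The knob is back at its rest pixel (241,181), and the jar is upright on the pad.

```bash
python3 -c "
from bench import bot
print(bot.hand_in())"
```

```text
the job is handed in; nothing more can be done
None
```

The job is handed in: the jar stands released on the yellow spot with one tablet in it, the plunger was pressed to its stop and sprang fully back up, and the arm went nowhere near the bottles or the opener (about 14 s used).

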